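Close the fuse cover and switch the workshop isolator on

ROBOT

A 6-joint arm with a two-finger parallel gripper is mounted at the origin on the work surface. World frame = base frame: x ahead of the robot, y to its left, z up, the work surface at z = 0. Lengths are in mm, angles in rad, forces in N, time in s.
With the tool pointing down it reaches from about 250 to 725 mm from the base axis. Payload 9.7 kg.
Tool frame: the origin (TCP) lies at the very end of the fingers, on their centre line; the grasp point (between the pads) lies 19 mm behind it; x points along the fingers, z is the direction in which the jaws open and shut, and the axes are right-handed (so a half turn about x gives the same grasp; the last joint's range is limited). The gripper opens to 85 mm and grips with 20 to 120 N. Pads are 22 mm wide; open, the fingers measure 114 mm over their backs; the gripper's body (76 mm by 85 mm) begins 54 mm behind the grasp point. The pads swing forward as they close: fully open they stand 13 mm farther back than shut.
Start: joints at [-1.133, 0.087, 0.176, 1.66, 0, 1.571], TCP at [233.168, -498.126, 231.284] pointing down, gripper open.
Joint ranges: [-3.13, 3.13], [-0.85, 1.81], [-1.15, 1.24], [-2.2, 2.28], [-1.44, 1.52], [-3.14, 3.14]. Speed limits (rad/s): [2.22, 2.22, 2.57, 3.14, 3.14, 3.14].

INTERFACE

Orientations are given as a rotation vector (axis times angle).
In Python, from cell import monitor, imaging, workorder, spotter gives the robot as it stands. The module is installed in compiled form; this text tells all that it offers.
- The arm moves only by the tool move_arm, never from a script. Its argument "steps" is a list of rows, each an object with "fingers": the finger opening in m, from 0 to 0.0854; "delta_pos": the shift along the world's x, y, z in m, a list of three; "twist": the turn about the world's z in rad. In form: [{"fingers": fingers, "delta_pos": [x, y, z], "twist": twist}, ...]. A call has exactly 10 rows; each row shifts and turns the pose as measured when the row begins; what a row does not reach is not made up. A row lasts 1/12 s, in which the tool goes at most 41.7 mm and 7.16 degrees, less where a joint would pass 70% of its speed; a pose out of reach is approached as far as the arm can. A call is refused whole if a number of a shift passes 0.0417 or a number of a turn 0.125, either way. A call with a gripper value outside its range is refused whole. The fingers move at their own pace and stop on an object; the grip force is fixed at half the most. Time passes only in rows, so rows that do not move let the fingers close, or fill a call up. It gives the time, the measured TCP pose, the force and the opening at its end, in the units of the state.
- monitor.get_obs(): the state, without advancing time (a new reading comes with each control period).
- imaging.grab_frame(name): name is "side" or "top" or "wrist"; returns a dict with "pixels" (480x640x3 uint8, blue, green, red), "fovy" (degrees; the focal length in pixels is half the picture's height over the tangent of half this angle, whatever the lens; pixels are square), "cx", "cy" (the principal point, pixels), "rvec" (rotation vector, rad) and "tvec" (3), from world to camera coordinates, as OpenCV has them; the wrist camera has in their place "T_tool_cam" (4x4, takes a point from camera to tool coordinates, whose origin is the TCP and whose axes are the tool frame's). Camera axes: x right, y down, z forward; pixel columns grow to the right and rows downward; lengths in mm; the calibration is good to about 2 mm. A picture is of the moment at which its call begins: read the wrist's pose just before it. There is no depth.
- workorder.close_job(): hands the job in, once; it reports no verdict.
Trained networks look in the newest picture that a camera, given by its name, has taken for a name from the list of things; names that differ only in an ending like _2 or _b are one class to them, and where a whole thing is asked for, a point or a joint stands for the part that bears it (a point fixed in the world has none). Each returns a list of dicts, best first, with "conf" (0 to 1); they miss things now and then, are a little off and sometimes report something else, mostly with a low value. They report only what shows in the picture. A call takes as long as a camera call.
- spotter.masks_of(camera, target): "region" (480x640 bool, what is visible of it) and "at" ([column, row] in pixels, amid what is visible of it).
- spotter.tip_of(camera, target): "at" ([column, row] in pixels: a listed point, or the origin of a listed thing).
The state is a dict: "time_s": time; "q": joint angles; "qvel": joint speeds; "effort": joint torques, N m; "eef_pos": TCP position; "tcp_rot": TCP orientation; "wrist_force": force on the tool from outside, world axes, zero at the start; "moment": the same for the moment, N m; "grip_width": finger opening in mm.
Only numpy, scipy, OpenCV 4.12 (cv2) and the standard library are available. Lean on these libraries where they do the work, as an engineer would, in place of code of your own. Each camera call takes 0.05 s, during which the arm holds its last target. There are 200 camera calls.

TASK

New fuses are in the bench isolator: first swing its fuse cover fully shut, and only then switch the isolator on. Its black handle is a push-to-turn one: keep it pressed in while turning it a quarter turn clockwise until it snaps home in the ON detent, then let go. Leave the other things on the bench where they are.

Things in the scene. Friction and masses are not known exactly. Their poses are not given: they have to be found in the camera images.
- unit: Isolator: grey desk-shaped case fixed to the bench, 200 deep (x) x 300 wide (y); origin at the centre of its underside, x away from the robot, y to its left. Its flat panel slopes 30 degrees up and away from the robot (45 high in front, 160 at the back). Handle on the panel's left half, mid-slope; fuse cover on the right half.
- handle_grip (a point): Black handle bar, 16 thick, 12 to 48 above the panel, reaching 44 from the axis to its pointer end (white line; a lower nose reaches 53) and 22 the other way. Point: on the turning axis, 12 below the bar's top. Axes turn with it: x along the bar to the pointer, y across its thickness, z outward along the turning axis (square to the panel). A disc under it, radius 34, rises 3 from the panel.
- handle (a joint): Turn of the handle, rad, growing clockwise as seen facing the panel (a negative rotation about its z): 0 = OFF detent, pointer level to the left, at the ring mark; 1.571 = ON detent, pointer up the slope, at the bar mark; end stops at both. An over-centre snap action pulls it to the nearer one (0.12 N m at the ends, none at 0.785).
- press (a joint): How far the handle is pushed in towards the panel along its axis, m: 0 = out, 0.008 = fully in. Spring: 6 N, rising to 11 N fully in. From OFF a hidden tooth blocks turning beyond about 0.1 rad unless it is pressed in by more than 5 mm, and it must stay so until about 0.5 rad; then it may come out again.
- cover_edge (a point): Fuse cover: flat grey flap, 104 from hinge to free edge, 94 wide, 6 thick, with a tab 34 wide reaching 14 beyond the middle of the free edge. Point: middle of the free edge (without tab), on the outer face. Axes move with the cover: x from free edge to hinge, y along the hinge, z out of the outer face (away from the fuses).
- cover_hinge (a point): Middle of the cover's hinge line, which runs level along the upper edge of the fuse compartment, at the cover's inner face, 15.5 off the panel. Axes as for cover_edge; y is the hinge axis.
- cover (a joint): Opening of the cover, rad: 0 = shut, lying parallel to the panel on the rim of the compartment; about 2.09 = straight up; at most 2.2. The hinge is stiff: it stays where it is left, and about 2 N at the free edge moves it.
- glue_center (a point): Bystander: white glue bottle standing on the bench, 52 in diameter, 130 high; the point is at its centre.
- square: Bystander: try square lying flat on the bench; wooden stock 110 x 18 x 26 with its underside centre as origin, steel blade 160 long along +y.
- offcut: Bystander: wooden offcut 120 x 45 x 22 lying on the bench; origin at the centre of its underside.

How it is judged:
By the outcome, as a careful person would: the job done as asked, in the order asked, and still so for the second after the job is handed in, with the robot touching nothing.
It also fails if it takes over 51 s, if anything falls off the work surface, if the arm or the gripper's body presses on something with over 40 N, if the wrist force passes 120 N, or if a joint passes its speed limit or range.

## Working session

There is one attempt and no reset: what is moved stays moved. The work goes in short steps, Python scripts to look and compute and a tool call to move; the robot and the scene stay as the last step left them, time stands still between calls to the robot, and variables do not carry over. Pictures are saved under pics/ and viewed, about 8 in all and at most 12, crops included, and the job is handed in when it is done.

Besides the shell and the picture viewer there is one more tool, called as name([rows], argument=value, ...), one row to a line, values as JSON. move_arm: Moves the arm, as the interface text tells. Its arguments: {"type":"object","properties":{"steps":{"type":"array"}},"required":["steps"]}

```bash
mkdir -p pics
cat > h.py <<'E'
import numpy as np, cv2
from cell import monitor, imaging, workorder, spotter
from scipy.spatial.transform import Rotation as R
def grab(n):
    o=monitor.get_obs(); f=imaging.grab_frame(n)
    fl=240/np.tan(np.radians(f["fovy"])/2)
    K=np.array([[fl,0,f["cx"]],[0,fl,f["cy"]],[0,0,1]])
    if "rvec" in f:
        Rc=R.from_rotvec(np.ravel(f["rvec"])).as_matrix(); t=np.ravel(f["tvec"])
    else:
        T=np.eye(4);T[:3,:3]=R.from_rotvec(o["tcp_rot"]).as_matrix();T[:3,3]=o["eef_pos"]
        M=np.linalg.inv(T@np.array(f["T_tool_cam"]));Rc=M[:3,:3];t=M[:3,3]
    return f["pixels"],K,Rc,t
def tri(obs):  # [(K,R,t,uv)]
    A=[];b=[]
    for K,Rc,t,uv in obs:
        P=K@np.c_[Rc,t]
        for i in (0,1):
            r=uv[i]*P[2]-P[i]; r=r/np.linalg.norm(r[:3]); A.append(r[:3]); b.append(-r[3])
    x,res,_,_=np.linalg.lstsq(np.array(A),np.array(b),rcond=None); return x,np.abs(np.array(A)@x-b).max()
def proj(c,X):
    K,Rc,t=c; p=K@(Rc@np.asarray(X,float)+t); return p[:2]/p[2]
E
cat > a.py <<'E'
from h import *
C={}
for n in("side","top"):
    im,K,Rc,t=grab(n); C[n]=(K,Rc,t); cv2.imwrite(f"pics/{n}0.png",im)
    print(n,"campos",(-Rc.T@t).round(),"fwd",Rc[2].round(2))
o=monitor.get_obs(); print(o["time_s"],o["tcp_rot"],o["wrist_force"],o["grip_width"])
for p in("unit","handle_grip","cover_edge","cover_hinge","glue_center","square","offcut"):
    d={n:spotter.tip_of(n,p) for n in C}
    for n in d: print(p,n,[(np.round(e["at"],1).tolist(),round(e["conf"],2)) for e in d[n][:2]])
    if all(d.values()): print("   ",[v.round(1) if hasattr(v,'round') else v for v in tri([(*C[n],d[n][0]["at"]) for n in C])])
E
python3 a.py
```

```text
side campos [176. 805. 998.] fwd [ 0.28 -0.65 -0.71]
top campos [ 395.   23. 1134.] fwd [ 0.13  0.01 -0.99]
0.1 [ 0.88164764  1.38610424 -0.8805557 ] [-0.57272397  0.50037145 -0.05415587] 85.33882557251745
unit side [([295.5, 306.9], 0.79)]
unit top []
handle_grip side [([275.1, 290.3], 0.54)]
handle_grip top [([253.3, 235.2], 0.85)]
    [array([532.9, 144.9, 142.2]), np.float64(3.5)]
cover_edge side [([319.1, 210.0], 0.57), ([305.6, 232.0], 0.19)]
cover_edge top [([338.9, 235.9], 0.88)]
    [array([515. , -13.2, 228.6]), np.float64(2.7)]
cover_hinge side [([303.9, 232.7], 0.9)]
cover_hinge top [([342.6, 221.6], 0.87)]
    [array([553.5, -23.5, 143.4]), np.float64(2.8)]
glue_center side [([205.1, 348.2], 0.69)]
glue_center top [([196.5, 186.2], 0.62)]
    [array([636. , 270.7,  60. ]), np.float64(4.9)]
square side [([345.6, 238.7], 0.73), ([279.0, 290.3], 0.26)]
square top [([409.1, 250.1], 0.66)]
    [array([ 512.2, -169.5,   13.4]), np.float64(5.9)]
offcut side [([380.2, 324.4], 0.89)]
offcut top [([316.1, 325.3], 0.57)]
    [array([355.1,  24.4, -13.8]), np.float64(4.8)]
```

View pics/side0.png

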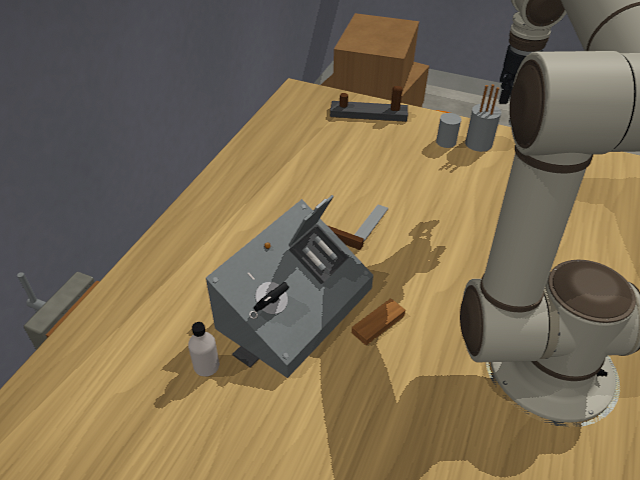

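View pics/top0.png

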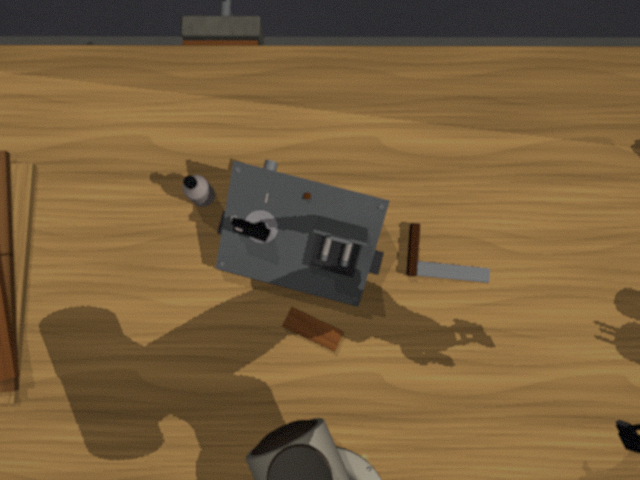

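Side view: the cover is nearly upright (hinge about (304,234), free edge about (325,203)). The handle bar runs (255,306)–(288,286), pointing left to the ring mark. The top view shows the unit yawed about -0.25 rad, with panel corners at (234,161), (388,200), (358,304) and (218,268). Next I'll fit the unit pose.

```bash
cat > b.py <<'E'
from h import *
from scipy.optimize import least_squares
C={};I={};H={}
for n in("side","top"):
    im,*c=grab(n); C[n]=c; I[n]=im
    m=spotter.masks_of(n,"unit")
    if m: print(n,m[0]["conf"],m[0]["region"].sum())
top=[(234,161),(388,200),(358,304),(218,268)]
P=[(100,150,160),(100,-150,160),(-100,-150,45),(-100,150,45)]
def W(p,X):
    c,s=np.cos(p[2]),np.sin(p[2]); X=np.asarray(X,float); return np.array([p[0]+c*X[0]-s*X[1],p[1]+s*X[0]+c*X[1],X[2]])
pairs=[("top",X,u) for X,u in zip(P,top)]+[("side",P[0],(208,279)),("side",P[1],(303,202)),("side",P[2],(371,270))]
def f(p): return np.concatenate([proj(C[n],W(p,X))-u for n,X,u in pairs])
s=least_squares(f,[531,68,-.25],loss="soft_l1"); p=s.x; print(p,f(p).reshape(-1,2).round(1).tolist())
np.save("p.npy",p)
s3=np.sin(np.pi/6);c3=np.cos(np.pi/6)
hg=[-36*s3,75,102.5+36*c3]
print("handle grip pred (0,75)",W(p,hg),[proj(C[n],W(p,hg)).round(1) for n in C])
out=[]
for n in C:
    im=cv2.resize(I[n],None,fx=4,fy=4,interpolation=cv2.INTER_CUBIC)
    q=[tuple(np.int32(proj(C[n],W(p,X))*4+2)) for X in P+[(-100,150,0),(-100,-150,0)]]
    for a,b in((0,1),(1,2),(2,3),(3,0),(3,4),(4,5)): cv2.line(im,tuple(map(int,q[a])),tuple(map(int,q[b])),(0,255,255),1)
    for X in(hg,[0,75,102.5]): cv2.circle(im,tuple(map(int,proj(C[n],W(p,X))*4+2)),4,(0,0,255),-1)
    x,y=((200,190) if n=="side" else (205,145)); out.append(im[y*4:y*4+800,x*4:x*4+760])
cv2.imwrite("pics/fit1.png",cv2.resize(np.hstack(out),(800,421)))
o=monitor.get_obs(); print(R.from_rotvec(o["tcp_rot"]).as_matrix().round(3))
E
python3 b.py
```

```text
side 0.62 17587
top 0.97 17377
[ 5.33977679e+02  6.10140453e+01 -2.41101370e-01] [[-1.0, -0.2], [1.6, -0.4], [1.2, 1.8], [-2.3, 1.0], [-2.5, -1.7], [-2.1, -4.2], [1.9, 3.1]]
handle grip pred (0,75) [534.40623997 138.14261542 133.67691454] [array([277.9, 290.9]), array([256.9, 233.3])]
[[-0.     0.906  0.424]
 [ 0.     0.424 -0.906]
 [-1.    -0.    -0.   ]]
```

View pics/fit1.png

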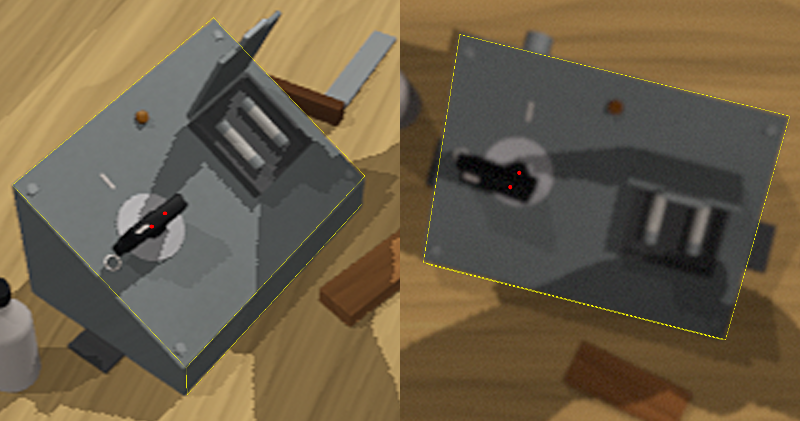

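The fit overlay matches the case edges in both views. The handle foot falls on the disc centre, and the handle is at OFF. Now I'll move toward the space behind the cover, closing and turning the fingers on the way.

move_arm([
  {"fingers": 0, "delta_pos": [0.02, 0.035, 0.006], "twist": 0.09},
  {"fingers": 0, "delta_pos": [0.02, 0.035, 0.006], "twist": 0.09},
  {"fingers": 0, "delta_pos": [0.02, 0.035, 0.006], "twist": 0.09},
  {"fingers": 0, "delta_pos": [0.02, 0.035, 0.006], "twist": 0.09},
  {"fingers": 0, "delta_pos": [0.02, 0.035, 0.006], "twist": 0.09},
  {"fingers": 0, "delta_pos": [0.02, 0.035, 0.006], "twist": 0.09},
  {"fingers": 0, "delta_pos": [0.02, 0.035, 0.006], "twist": 0.09},
  {"fingers": 0, "delta_pos": [0.02, 0.035, 0.006], "twist": 0.09},
  {"fingers": 0, "delta_pos": [0.02, 0.035, 0.006], "twist": 0.09},
  {"fingers": 0, "delta_pos": [0.02, 0.035, 0.006], "twist": 0.09},
])

```text
time_s: 1.83
eef_pos: [431.3, -141.6, 290.2]
tcp_rot: [0.161, 1.565, -0.163]
wrist_force: [0.8, -0.6, -1.0]
grip_width: 0.0
```

```bash
cat > s.py <<'E'
from h import *
o=monitor.get_obs(); p=np.load("p.npy"); M=R.from_rotvec(o["tcp_rot"]).as_matrix()
d=np.array(o["eef_pos"])-[p[0],p[1],0]; c,s=np.cos(p[2]),np.sin(p[2])
print("t",o["time_s"],"q",np.round(o["q"],2),"tcp",np.round(o["eef_pos"],1),"unit",np.round([c*d[0]+s*d[1],-s*d[0]+c*d[1],d[2]],1),"jaw yaw-unit",round(np.degrees(np.arctan2(M[1,2],M[0,2])-p[2]),1),"F",np.round(o["wrist_force"],1),"w",round(o["grip_width"],1))
E
python3 s.py
```

```text
t 1.8333 q [-0.32 -0.11  0.1   1.78 -0.    1.46] tcp [ 431.3 -141.6  290.2] unit [ -51.3 -221.2  290.2] jaw yaw-unit 2.0 F [ 0.8 -0.6 -1. ] w 0.0
```

move_arm([
  {"fingers": 0, "delta_pos": [0.0145, 0.0115, 0], "twist": 0.12},
  {"fingers": 0, "delta_pos": [0.0145, 0.0115, 0], "twist": 0.12},
  {"fingers": 0, "delta_pos": [0.0145, 0.0115, 0], "twist": 0.12},
  {"fingers": 0, "delta_pos": [0.0145, 0.0115, 0], "twist": 0.12},
  {"fingers": 0, "delta_pos": [0.0145, 0.0115, 0], "twist": 0.12},
  {"fingers": 0, "delta_pos": [0.0145, 0.0115, 0], "twist": 0.12},
  {"fingers": 0, "delta_pos": [0.0145, 0.0115, 0], "twist": 0.12},
  {"fingers": 0, "delta_pos": [0.0145, 0.0115, 0], "twist": 0.12},
  {"fingers": 0, "delta_pos": [0.0145, 0.0115, 0], "twist": 0.12},
  {"fingers": 0, "delta_pos": [0.0145, 0.0115, 0], "twist": 0.12},
])

```text
time_s: 2.67
eef_pos: [584.0, -13.3, 293.4]
tcp_rot: [-0.813, 1.408, 0.813]
wrist_force: [0.5, 0.2, 0.1]
grip_width: 0.1
```

```bash
python3 s.py
```

```text
t 2.6667 q [-0.02  0.2   0.43  1.79  0.    0.5 ] tcp [584.  -13.3 293.4] unit [ 66.3 -60.2 293.4] jaw yaw-unit 73.7 F [0.5 0.2 0.1] w 0.1
```

move_arm([
  {"fingers": 0, "delta_pos": [-0.002, -0.005, -0.01], "twist": 0.08},
  {"fingers": 0, "delta_pos": [-0.002, -0.005, -0.015], "twist": 0.08},
  {"fingers": 0, "delta_pos": [-0.002, -0.005, -0.015], "twist": 0.08},
  {"fingers": 0, "delta_pos": [0, 0, -0.015], "twist": 0.03},
  {"fingers": 0, "delta_pos": [0, 0, -0.015], "twist": 0},
  {"fingers": 0, "delta_pos": [0, 0, -0.005], "twist": 0},
  {"fingers": 0, "delta_pos": [-0.008, 0.002, 0], "twist": 0},
  {"fingers": 0, "delta_pos": [-0.008, 0.002, 0], "twist": 0},
  {"fingers": 0, "delta_pos": [-0.008, 0.002, 0], "twist": 0},
  {"fingers": 0, "delta_pos": [-0.008, 0.002, 0], "twist": 0},
])

```text
time_s: 3.5
eef_pos: [548.1, -17.3, 213.0]
tcp_rot: [-1.035, 1.304, 1.04]
wrist_force: [-0.1, -0.1, -0.2]
grip_width: 0.2
```

```bash
python3 s.py; python3 -c "
from h import *
im=grab('side')[0]; cv2.imwrite('pics/c1.png',cv2.resize(im[150:390,180:440],None,fx=2.5,fy=2.5,interpolation=cv2.INTER_CUBIC))"
```

```text
t 3.5 q [-0.03  0.07  0.13  1.62  0.01  0.2 ] tcp [548.1 -17.3 213. ] unit [ 32.4 -72.7 213. ] jaw yaw-unit 90.6 F [-0.1 -0.1 -0.2] w 0.2
```

View pics/c1.png

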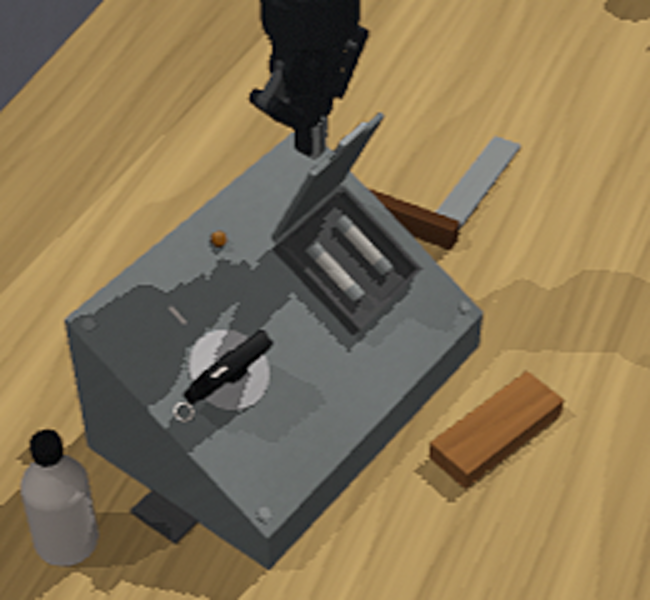

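The fingers are behind the upright cover and clear of it. Now I'll push along the closing arc.

move_arm([
  {"fingers": 0, "delta_pos": [-0.0087, 0.0015, -0.001], "twist": 0},
  {"fingers": 0, "delta_pos": [-0.0087, 0.0015, -0.002], "twist": 0},
  {"fingers": 0, "delta_pos": [-0.0087, 0.0015, -0.003], "twist": 0},
  {"fingers": 0, "delta_pos": [-0.006, 0.001, -0.006], "twist": 0},
  {"fingers": 0, "delta_pos": [-0.006, 0.001, -0.007], "twist": 0},
  {"fingers": 0, "delta_pos": [-0.006, 0.001, -0.007], "twist": 0},
  {"fingers": 0, "delta_pos": [-0.004, 0.001, -0.008], "twist": 0},
  {"fingers": 0, "delta_pos": [-0.004, 0.001, -0.008], "twist": 0},
  {"fingers": 0, "delta_pos": [-0.004, 0.001, -0.008], "twist": 0},
  {"fingers": 0, "delta_pos": [-0.004, 0.001, -0.008], "twist": 0},
])

```text
time_s: 4.38
eef_pos: [486.7, -4.1, 164.4]
tcp_rot: [-1.045, 1.286, 1.026]
wrist_force: [0.6, 0.1, 0.0]
grip_width: -0.2
```

```bash
python3 s.py
```

```text
t 4.3833 q [-0.01 -0.1  -0.14  1.51  0.01  0.22] tcp [486.7  -4.1 164.4] unit [-30.4 -74.5 164.4] jaw yaw-unit 90.7 F [0.6 0.1 0. ] w -0.2
```

```bash
cat > v.py <<'E'
import sys
from h import *
im=grab('side')[0]; cv2.imwrite(sys.argv[1],cv2.resize(im[150:390,180:440],None,fx=2.5,fy=2.5,interpolation=cv2.INTER_CUBIC))
E
python3 v.py pics/c2.png
```

```text
(no output)
```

View pics/c2.png

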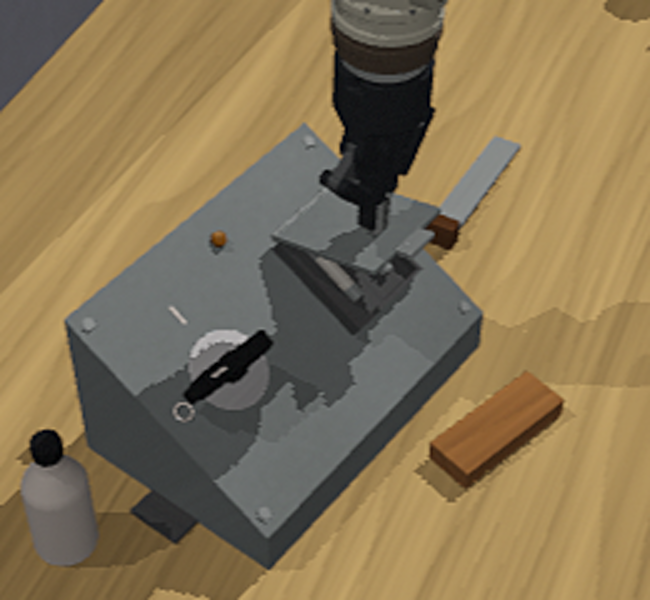

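The cover is now about 35–40° from shut, with the fingertip on its outer face. I'll keep pushing down.

move_arm([
  {"fingers": 0, "delta_pos": [-0.002, 0.0005, -0.008], "twist": 0},
  {"fingers": 0, "delta_pos": [-0.002, 0.0005, -0.008], "twist": 0},
  {"fingers": 0, "delta_pos": [-0.002, 0.0005, -0.008], "twist": 0},
  {"fingers": 0, "delta_pos": [-0.002, 0.0005, -0.008], "twist": 0},
  {"fingers": 0, "delta_pos": [-0.002, 0.0005, -0.006], "twist": 0},
  {"fingers": 0, "delta_pos": [0, 0, -0.003], "twist": 0},
  {"fingers": 0, "delta_pos": [0, 0, -0.003], "twist": 0},
  {"fingers": 0, "delta_pos": [0, 0, -0.003], "twist": 0},
  {"fingers": 0, "delta_pos": [0, 0, -0.002], "twist": 0},
  {"fingers": 0, "delta_pos": [0, 0, -0.002], "twist": 0},
])

```text
time_s: 5.27
eef_pos: [475.4, -1.1, 109.3]
tcp_rot: [-1.045, 1.285, 1.025]
wrist_force: [1.1, -0.1, 1.0]
grip_width: 0.0
```

```bash
python3 s.py
```

```text
t 5.2667 q [-0.01 -0.13 -0.27  1.4   0.01  0.22] tcp [475.4  -1.1 109.3] unit [-42.  -74.3 109.3] jaw yaw-unit 90.7 F [ 1.1 -0.1  1. ] w 0.0
```

Close to shut but there's no firm contact yet. I'll press on in small steps until the force rises.

move_arm([
  {"fingers": 0, "delta_pos": [0, 0, -0.0015], "twist": 0},
  {"fingers": 0, "delta_pos": [0, 0, -0.0015], "twist": 0},
  {"fingers": 0, "delta_pos": [0, 0, -0.0015], "twist": 0},
  {"fingers": 0, "delta_pos": [0, 0, -0.0015], "twist": 0},
  {"fingers": 0, "delta_pos": [0, 0, -0.0015], "twist": 0},
  {"fingers": 0, "delta_pos": [0, 0, -0.0015], "twist": 0},
  {"fingers": 0, "delta_pos": [0, 0, -0.0015], "twist": 0},
  {"fingers": 0, "delta_pos": [0, 0, -0.0015], "twist": 0},
  {"fingers": 0, "delta_pos": [0, 0, -0.0015], "twist": 0},
  {"fingers": 0, "delta_pos": [0, 0, -0.0015], "twist": 0},
])

```text
time_s: 6.1
eef_pos: [475.8, -1.1, 107.7]
tcp_rot: [-1.049, 1.277, 1.018]
wrist_force: [-6.7, 0.5, 13.0]
grip_width: 0.1
```

```bash
python3 s.py
```

```text
t 6.1 q [-0.01 -0.14 -0.28  1.39  0.01  0.22] tcp [475.8  -1.1 107.7] unit [-41.7 -74.3 107.7] jaw yaw-unit 90.7 F [-6.7  0.5 13. ] w 0.1
```

Reaction is 14.6 N along the panel normal, so the cover is against its stop. I'll lift off and head for the handle.

move_arm([
  {"fingers": 0, "delta_pos": [0, 0, 0.02], "twist": 0},
  {"fingers": 0, "delta_pos": [0, 0, 0.03], "twist": 0},
  {"fingers": 0, "delta_pos": [0, 0, 0.03], "twist": 0.1},
  {"fingers": 0.06, "delta_pos": [0.006, 0.015, 0.02], "twist": 0.12},
  {"fingers": 0.06, "delta_pos": [0.009, 0.021, 0], "twist": 0.12},
  {"fingers": 0.06, "delta_pos": [0.009, 0.021, 0], "twist": 0.12},
  {"fingers": 0.06, "delta_pos": [0.009, 0.021, 0], "twist": 0.12},
  {"fingers": 0.06, "delta_pos": [0.009, 0.021, 0], "twist": 0.12},
  {"fingers": 0.06, "delta_pos": [0.008, 0.02, 0], "twist": 0.12},
  {"fingers": 0.06, "delta_pos": [0.005, 0.012, 0], "twist": 0.12},
])

```text
time_s: 6.93
eef_pos: [531.6, 133.5, 214.4]
tcp_rot: [-1.726, 0.721, 1.713]
wrist_force: [0.0, 0.4, -0.7]
grip_width: 60.2
```

```bash
python3 s.py
cat > w.py <<'E'
from h import *
import sys
C={};I={}
for n in("side","top","wrist"):
    im,*c=grab(n); C[n]=c; I[n]=im
for t in sys.argv[2:]:
    ob=[]
    for n in C:
        d=spotter.tip_of(n,t)
        if d: print(t,n,np.round(d[0]["at"],1),round(d[0]["conf"],2))
        if d and d[0]["conf"]>.4: ob.append((*C[n],d[0]["at"]))
    if len(ob)>1: print("  ",*tri(ob))
a=cv2.resize(I["side"][170:390,190:410],(400,400),interpolation=cv2.INTER_CUBIC); b=cv2.resize(I["wrist"],(400,300)); b=np.vstack([b,np.zeros((100,400,3),np.uint8)])
cv2.imwrite(sys.argv[1],np.hstack([a,b]))
E
python3 w.py pics/d1.png handle_grip cover_edge cover_hinge
```

```text
t 6.9333 q [ 0.23  0.05  0.1   1.6   0.03 -0.51] tcp [531.6 133.5 214.4] unit [-19.7  69.8 214.4] jaw yaw-unit 146.3 F [ 0.   0.4 -0.7] w 60.2
handle_grip side [276.1 291.9] 0.96
handle_grip wrist [327.  260.4] 0.68
   [535.08308887 142.43536789 134.30529854] 0.9690582212301706
cover_edge side [340.8 272.4] 0.87
cover_edge top [331.7 276.9] 0.57
cover_edge wrist [237.9   9.2] 0.7
   [457.55959446  -4.27170023  77.88769993] 2.0666730794000614
cover_hinge side [304.1 232.7] 0.62
cover_hinge top [340.8 224.6] 0.61
cover_hinge wrist [78.7 94.9] 0.57
   [549.24559936 -18.83094544 147.87772749] 1.2517936355640131
```

View pics/d1.png

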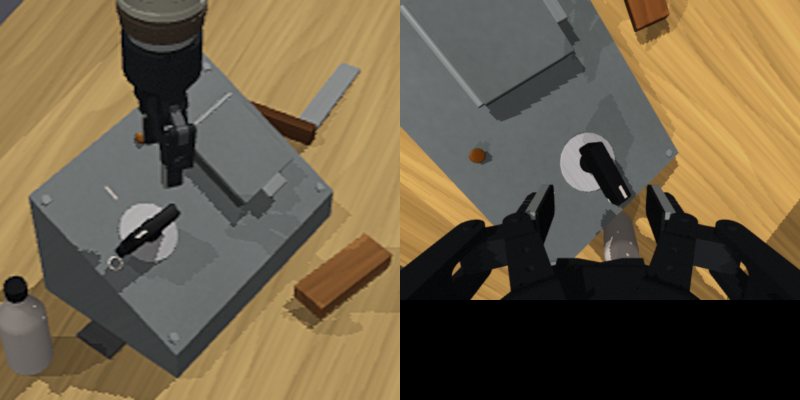

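The cover is shut flat. The handle is still at OFF, and its grip point measures about (535, 141, 134). I'll align the jaws across the bar and descend partway.

move_arm([
  {"fingers": 0.06, "delta_pos": [0.001, 0.002, 0], "twist": 0.12},
  {"fingers": 0.06, "delta_pos": [0.001, 0.001, 0], "twist": 0.12},
  {"fingers": 0.06, "delta_pos": [0, 0, 0], "twist": 0.12},
  {"fingers": 0.06, "delta_pos": [0, 0, -0.01], "twist": 0.12},
  {"fingers": 0.06, "delta_pos": [0, 0, -0.01], "twist": 0.08},
  {"fingers": 0.06, "delta_pos": [0, 0, -0.01], "twist": 0},
  {"fingers": 0.06, "delta_pos": [0, 0, -0.01], "twist": 0},
  {"fingers": 0.06, "delta_pos": [0, 0, -0.01], "twist": 0},
  {"fingers": 0.06, "delta_pos": [0, 0, -0.005], "twist": 0},
  {"fingers": 0.06, "delta_pos": [0, 0, 0], "twist": 0},
])

```text
time_s: 8.37
eef_pos: [532.6, 132.8, 157.2]
tcp_rot: [-2.061, 0.234, 2.064]
wrist_force: [-0.3, 0.1, -0.3]
grip_width: 60.1
```

```bash
python3 s.py; python3 w.py pics/d2.png handle_grip
```

```text
t 8.3667 q [ 0.22  0.06 -0.    1.5   0.04 -1.08] tcp [532.6 132.8 157.2] unit [-18.4  69.4 157.2] jaw yaw-unit 178.6 F [-0.3  0.1 -0.3] w 60.1
handle_grip side [276.  291.9] 0.6
handle_grip wrist [318.2 303. ] 0.75
   [536.78175098 141.92188361 133.62614984] 0.11342421639051281
```

View pics/d2.png

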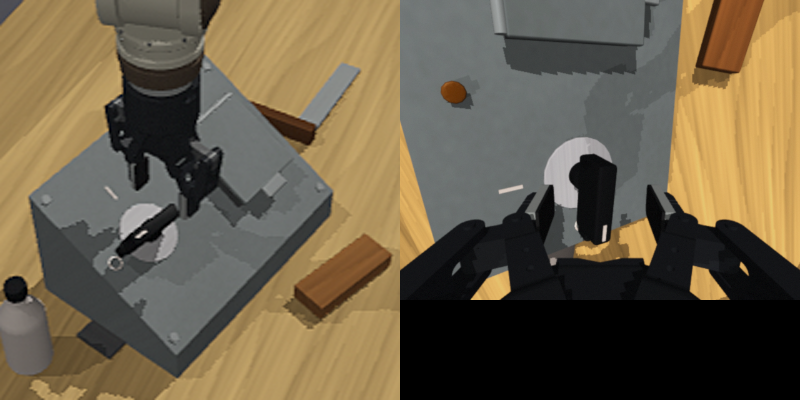

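The bar sits centred between the jaws, running along their plane. I'll shift onto the axis, descend and grip.

move_arm([
  {"fingers": 0.06, "delta_pos": [0.002, 0.004, 0], "twist": 0.01},
  {"fingers": 0.06, "delta_pos": [0.002, 0.004, 0], "twist": 0.01},
  {"fingers": 0.06, "delta_pos": [0, 0.002, -0.008], "twist": 0},
  {"fingers": 0.06, "delta_pos": [0, 0, -0.008], "twist": 0},
  {"fingers": 0.06, "delta_pos": [0, 0, -0.007], "twist": 0},
  {"fingers": 0.06, "delta_pos": [0, 0, -0.005], "twist": 0},
  {"fingers": 0.06, "delta_pos": [0, 0, -0.002], "twist": 0},
  {"fingers": 0.06, "delta_pos": [0, 0, 0], "twist": 0},
  {"fingers": 0.06, "delta_pos": [0, 0, 0], "twist": 0},
  {"fingers": 0.06, "delta_pos": [0, 0, 0], "twist": 0},
])

```text
time_s: 9.5
eef_pos: [537.8, 144.3, 125.9]
tcp_rot: [-2.075, 0.21, 2.075]
wrist_force: [-0.8, -0.3, 0.1]
grip_width: 60.2
```

```bash
python3 s.py
```

```text
t 9.5 q [ 0.24  0.07 -0.04  1.44  0.04 -1.09] tcp [537.8 144.3 125.9] unit [-16.2  81.8 125.9] jaw yaw-unit 180.0 F [-0.8 -0.3  0.1] w 60.2
```

move_arm([
  {"fingers": 0.06, "delta_pos": [-0.001, -0.003, 0], "twist": 0},
  {"fingers": 0.06, "delta_pos": [0, 0, 0], "twist": 0},
  {"fingers": 0.04, "delta_pos": [0, 0, 0], "twist": 0},
  {"fingers": 0.03, "delta_pos": [0, 0, 0], "twist": 0},
  {"fingers": 0, "delta_pos": [0, 0, 0], "twist": 0},
  {"fingers": 0, "delta_pos": [0, 0, 0], "twist": 0},
  {"fingers": 0, "delta_pos": [0, 0, 0], "twist": 0},
  {"fingers": 0, "delta_pos": [0, 0, 0], "twist": 0},
  {"fingers": 0, "delta_pos": [0, 0, 0], "twist": 0},
  {"fingers": 0, "delta_pos": [0, 0, 0], "twist": 0},
])

```text
time_s: 10.33
eef_pos: [535.5, 140.8, 128.4]
tcp_rot: [-2.075, 0.21, 2.075]
wrist_force: [-1.8, 0.6, -1.5]
grip_width: 21.7
```

```bash
python3 s.py; python3 w.py pics/d3.png handle_grip
```

```text
t 10.3333 q [ 0.24  0.07 -0.05  1.45  0.04 -1.09] tcp [535.5 140.8 128.4] unit [-17.6  77.8 128.4] jaw yaw-unit 180.0 F [-1.8  0.6 -1.5] w 21.7
handle_grip side [275. 293.] 0.63
handle_grip top [331.  271.4] 0.35
handle_grip wrist [318.8 315. ] 0.57
   [537.85766217 142.50215153 130.06742234] 0.76090829163752
```

View pics/d3.png

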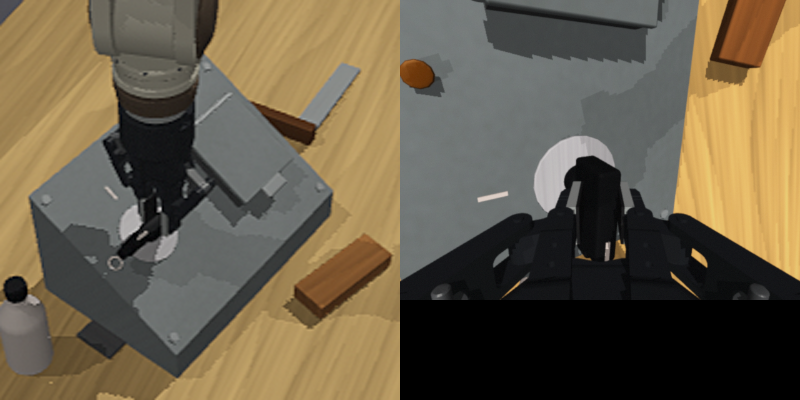

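Gripped at 21.7 mm, with the bar tilted between the pads. Now I'll press in along the axis.

move_arm([
  {"fingers": 0, "delta_pos": [0.001, -0.0002, -0.0018], "twist": 0},
  {"fingers": 0, "delta_pos": [0.001, -0.0002, -0.0018], "twist": 0},
  {"fingers": 0, "delta_pos": [0.001, -0.0002, -0.0018], "twist": 0},
  {"fingers": 0, "delta_pos": [0.001, -0.0002, -0.0018], "twist": 0},
  {"fingers": 0, "delta_pos": [0.001, -0.0002, -0.0018], "twist": 0},
  {"fingers": 0, "delta_pos": [0.001, -0.0002, -0.0018], "twist": 0},
  {"fingers": 0, "delta_pos": [0.001, -0.0002, -0.0018], "twist": 0},
  {"fingers": 0, "delta_pos": [0.001, -0.0002, -0.0018], "twist": 0},
  {"fingers": 0, "delta_pos": [0.001, -0.0002, -0.0018], "twist": 0},
  {"fingers": 0, "delta_pos": [0.001, -0.0002, -0.0018], "twist": 0},
])

```text
time_s: 11.47
eef_pos: [539.6, 139.8, 121.3]
tcp_rot: [-2.069, 0.204, 2.078]
wrist_force: [-14.8, -0.2, 15.2]
grip_width: 21.5
```

```bash
python3 s.py; python3 -c "
from h import *; o=monitor.get_obs(); print(o['moment'],R.from_rotvec(o['tcp_rot']).as_matrix()[:,0])"
```

```text
t 11.4667 q [ 0.23  0.08 -0.05  1.44  0.04 -1.1 ] tcp [539.6 139.8 121.3] unit [-13.4  77.9 121.3] jaw yaw-unit 180.0 F [-14.8  -0.2  15.2] w 21.5
[-0.19230586  1.93922112  0.0037689 ] [ 8.95211426e-04  4.53064715e-02 -9.98972733e-01]
```

The tool moved 8.2 mm along the axis and the axial force is about 20 N, so the handle is fully in. Now I'll turn clockwise while keeping it pressed.

move_arm([
  {"fingers": 0, "delta_pos": [0.001, -0.0002, -0.0018], "twist": -0.06},
  {"fingers": 0, "delta_pos": [0.001, -0.0002, -0.0018], "twist": -0.08},
  {"fingers": 0, "delta_pos": [0.001, -0.0002, -0.0018], "twist": -0.08},
  {"fingers": 0, "delta_pos": [0.001, -0.0002, -0.0018], "twist": -0.08},
  {"fingers": 0, "delta_pos": [0.001, -0.0002, -0.0018], "twist": -0.08},
  {"fingers": 0, "delta_pos": [0.001, -0.0002, -0.0018], "twist": -0.08},
  {"fingers": 0, "delta_pos": [0.001, -0.0002, -0.0018], "twist": -0.08},
  {"fingers": 0, "delta_pos": [0.001, -0.0002, -0.0018], "twist": -0.08},
  {"fingers": 0, "delta_pos": [0.001, -0.0002, -0.0018], "twist": -0.08},
  {"fingers": 0, "delta_pos": [0.001, -0.0002, -0.0018], "twist": -0.08},
])

```text
time_s: 12.3
eef_pos: [539.1, 139.9, 123.4]
tcp_rot: [-1.572, 0.862, 1.56]
wrist_force: [-15.7, -0.2, 15.2]
grip_width: 18.4
```

```bash
python3 s.py;  python3 -c "
from h import *; o=monitor.get_obs(); print(o['moment'],R.from_rotvec(o['tcp_rot']).as_matrix()[:,0])"
```

```text
t 12.3 q [ 0.24  0.05 -0.07  1.41  0.03 -0.28] tcp [539.1 139.9 123.4] unit [-13.8  77.8 123.4] jaw yaw-unit 133.6 F [-15.7  -0.2  15.2] w 18.4
[-0.27489283  2.28538533 -0.09331226] [ 0.03212517  0.04161765 -0.99861702]
```

move_arm([
  {"fingers": 0, "delta_pos": [0.001, -0.0002, -0.0018], "twist": -0.08},
  {"fingers": 0, "delta_pos": [0.001, -0.0002, -0.0018], "twist": -0.08},
  {"fingers": 0, "delta_pos": [0.001, -0.0002, -0.0018], "twist": -0.08},
  {"fingers": 0, "delta_pos": [0.001, -0.0002, -0.0018], "twist": -0.08},
  {"fingers": 0, "delta_pos": [0.001, -0.0002, -0.0018], "twist": -0.08},
  {"fingers": 0, "delta_pos": [0.001, -0.0002, -0.0018], "twist": -0.08},
  {"fingers": 0, "delta_pos": [0.001, -0.0002, -0.0018], "twist": -0.08},
  {"fingers": 0, "delta_pos": [0.001, -0.0002, -0.0018], "twist": -0.08},
  {"fingers": 0, "delta_pos": [0.001, -0.0002, -0.0018], "twist": -0.06},
  {"fingers": 0, "delta_pos": [0.001, -0.0002, -0.0018], "twist": -0.03},
])

```text
time_s: 13.13
eef_pos: [539.6, 139.7, 123.2]
tcp_rot: [-1.029, 1.266, 1.0]
wrist_force: [-13.4, 0.9, 17.7]
grip_width: 14.7
```

```bash
python3 s.py;  python3 -c "
from h import *; o=monitor.get_obs(); print(o['moment'],R.from_rotvec(o['tcp_rot']).as_matrix()[:,0])"; python3 w.py pics/d4.png handle_grip
```

```text
t 13.1333 q [ 0.25  0.04 -0.09  1.39  0.    0.5 ] tcp [539.6 139.7 123.2] unit [-13.3  77.8 123.2] jaw yaw-unit 89.5 F [-13.4   0.9  17.7] w 14.7
[-0.11105516  2.23111836  0.51031978] [ 0.0503541   0.01649102 -0.99859527]
handle_grip side [275.4 291.4] 0.74
handle_grip wrist [319.5 317.1] 0.84
   [539.16031501 139.53498976 131.3788873 ] 0.06672825455962084
```

View pics/d4.png

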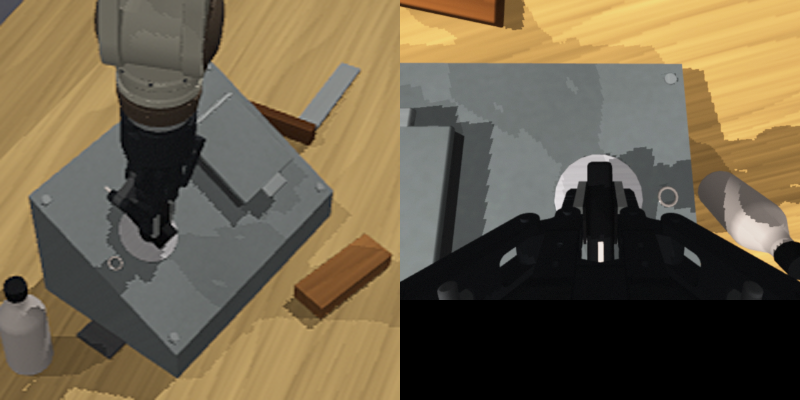

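The jaw yaw is at ON (89.5°), and the moment about z is opposing at 0.5 N m, so it is at the end stop with the pointer line up the slope. I'll ease the press, open the fingers and lift.

move_arm([
  {"fingers": 0, "delta_pos": [-0.001, 0.0002, 0.002], "twist": 0},
  {"fingers": 0, "delta_pos": [-0.001, 0.0002, 0.002], "twist": 0},
  {"fingers": 0, "delta_pos": [-0.001, 0.0002, 0.002], "twist": 0},
  {"fingers": 0.05, "delta_pos": [0, 0, 0], "twist": 0},
  {"fingers": 0.05, "delta_pos": [0, 0, 0], "twist": 0},
  {"fingers": 0.05, "delta_pos": [0, 0, 0], "twist": 0},
  {"fingers": 0.05, "delta_pos": [0, 0, 0], "twist": 0},
  {"fingers": 0.05, "delta_pos": [0, 0, 0.005], "twist": 0},
  {"fingers": 0.05, "delta_pos": [0, 0, 0.015], "twist": 0},
  {"fingers": 0.05, "delta_pos": [0, 0, 0.02], "twist": 0},
])

```text
time_s: 14.27
eef_pos: [534.1, 140.2, 167.8]
tcp_rot: [-1.031, 1.27, 1.008]
wrist_force: [-0.2, 0.7, 0.2]
grip_width: 50.1
```

move_arm([
  {"fingers": 0.05, "delta_pos": [0, 0, 0.03], "twist": 0},
  {"fingers": 0.05, "delta_pos": [0, 0, 0.04], "twist": 0},
  {"fingers": 0.05, "delta_pos": [0, 0, 0.04], "twist": 0},
  {"fingers": 0.05, "delta_pos": [-0.02, -0.03, 0.01], "twist": 0},
  {"fingers": 0.05, "delta_pos": [-0.02, -0.03, 0], "twist": 0},
  {"fingers": 0.05, "delta_pos": [-0.02, -0.03, 0], "twist": 0},
  {"fingers": 0.05, "delta_pos": [-0.02, -0.03, 0], "twist": 0},
  {"fingers": 0.05, "delta_pos": [-0.02, -0.03, 0], "twist": 0},
  {"fingers": 0.05, "delta_pos": [-0.02, -0.03, 0], "twist": 0},
  {"fingers": 0.05, "delta_pos": [0, 0, 0], "twist": 0},
])

```text
time_s: 15.1
eef_pos: [410.8, -44.0, 302.1]
tcp_rot: [-1.039, 1.258, 1.004]
wrist_force: [-1.1, 0.5, -0.7]
grip_width: 50.1
```

```bash
python3 s.py; python3 w.py pics/d5.png handle_grip cover_edge cover_hinge glue_center offcut square
```

```text
t 15.1 q [-0.12 -0.25  0.    1.77  0.02  0.12] tcp [410.8 -44.  302.1] unit [ -94.5 -131.4  302.1] jaw yaw-unit 90.1 F [-1.1  0.5 -0.7] w 50.1
handle_grip side [277.7 291.7] 0.91
handle_grip top [253.5 232.3] 0.97
handle_grip wrist [535.7 292.4] 0.75
   [535.07996436 142.14011071 135.77121978] 2.0945134964124463
cover_edge side [339.8 269. ] 0.73
cover_edge top [329.6 274.5] 0.94
cover_edge wrist [372.1 237.1] 0.71
   [458.39601291   3.36770399  97.99644989] 3.2900757436510872
cover_hinge side [305.9 233.9] 0.66
cover_hinge top [341.9 221.9] 0.91
cover_hinge wrist [369.2 348.8] 0.69
   [550.83056819 -22.29811394 142.78456905] 5.079653849792862
glue_center side [205.4 347.5] 0.93
glue_center top [196.  184.1] 0.86
glue_center wrist [617.6 315.3] 0.58
   [636.62187468 271.57920544  65.65090458] 7.229853078379051
offcut side [381.2 326.3] 0.86
offcut top [312.1 328.7] 0.69
offcut wrist [367.1 121.2] 0.81
   [351.46558138  35.56263439  -3.30707912] 6.169913139682251
square side [343.5 242.1] 0.65
square top [409.  249.5] 0.66
square wrist [232.5 291.7] 0.69
   [ 5.17646476e+02 -1.72320615e+02  1.78526641e-02] 5.397424580750567
```

View pics/d5.png

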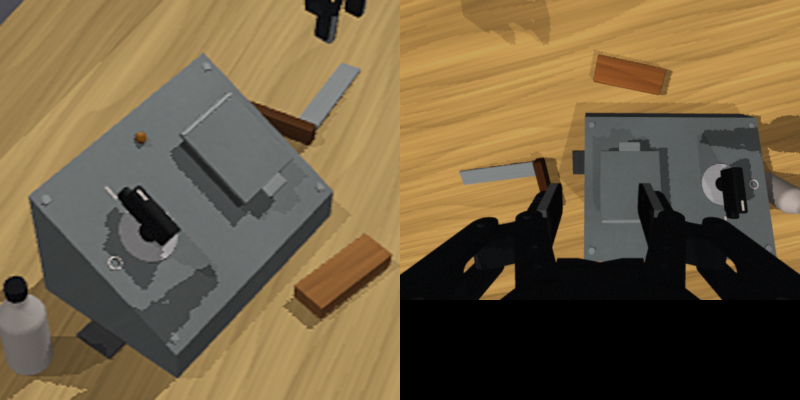

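The bar points up the slope and the cover is flat. One more check: overlay the predicted outline of the bar's top for exactly ON.

```bash
cat > c.py <<'E'
from h import *
p=np.load("p.npy");c,s=np.cos(p[2]),np.sin(p[2]);Rz=np.array([[c,-s,0],[s,c,0],[0,0,1]])
a=np.pi/6;n=np.array([-np.sin(a),0,np.cos(a)]);u=np.array([np.cos(a),0,np.sin(a)]);Y=np.array([0,1.,0])
out=[]
for name in("side","wrist"):
    im,*C=grab(name); 
    u0,v0=proj(C,Rz@(np.array([0,77,102.5])+40*n)+[p[0],p[1],0]); f=5
    im=cv2.resize(im,None,fx=f,fy=f,interpolation=cv2.INTER_CUBIC)
    for th,col in((np.pi/2,(0,255,0)),(np.pi/2-.25,(0,0,255))):
        b=np.cos(th)*Y+np.sin(th)*u; w=np.cross(n,b)
        q=[proj(C,Rz@(np.array([0,77,102.5])+48*n+L*b+k*w)+[p[0],p[1],0])*f+2 for L,k in((44,8),(44,-8),(-22,-8),(-22,8))]
        cv2.polylines(im,[np.int32(q)],True,col,1)
    x=int(np.clip(u0*f-200,0,3200-400));y=int(np.clip(v0*f-200,0,2000)); out.append(im[y:y+400,x:x+400])
cv2.imwrite("pics/e1.png",np.hstack(out))
E
python3 c.py
```

```text
(no output)
```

View pics/e1.png

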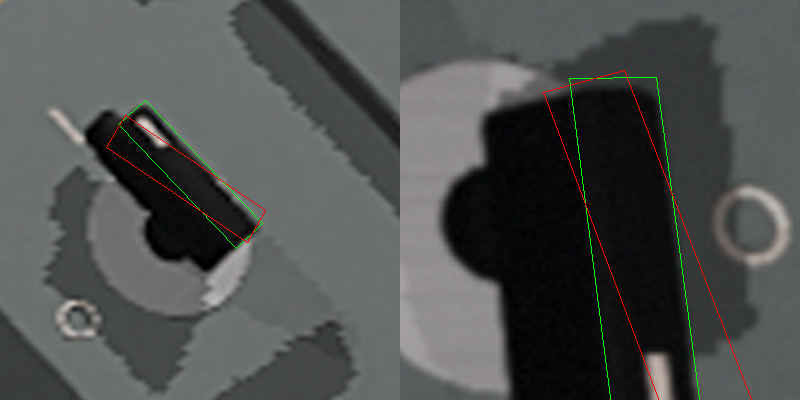

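The green outline for exact ON matches in both views, including the white line. The red outline, 0.25 rad short of ON, does not. I'll hand in.

```bash
python3 -c "
from cell import workorder; print(workorder.close_job())"
```

```text
the job is handed in; nothing more can be done
None
```

The job is handed in at about 15 s of robot time. I shut the fuse cover first, then gripped the handle, pushed it in, turned it a quarter turn clockwise to ON and let go.

- **Cover:** I pushed it down until it reached its stop, where it pressed back with about 14.6 N square to the panel. The last pictures show it lying flat.
- **Handle:** It went in 8.2 mm (to the bottom) and stayed pressed at about 20 N during the turn. At the end it pushed back with 0.5 N m, which fits the end stop. After release, an outline drawn for exactly ON matched the bar in both the side and wrist views, and one drawn 0.25 rad short did not.
- **Bystanders:** The arm is clear of everything, and nothing looks moved. The network positions before and after agree within about 6 mm for the glue bottle and 14 mm for the square. They differ by about 16 mm for the offcut, but its pixel positions changed only 2–5 px, so I take that as detection noise.
- **Checks that disagreed:** Combining the network's points from several cameras left errors of 2–7 mm. My first estimate of the cover's angle from those points came out about 7° too steep. For the cover I relied on the stop contact and the pictures instead.

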